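# Heat-shield brick from the revolving tray

## Task

Turn the revolving tray (its upright pins are there to be pushed) until the one long firebrick comes round to the middle of the guard's open front and let the tray come to rest there; then lift that brick out. Lay it gently on the low firebrick wall in running bond: centred over the joint between the two bottom bricks, next to the half brick already lying there, flat, in line and flush with the wall's faces. Leave the half brick, the bottle and the dish where they are, and the other things standing on the tray.

Things in the scene. Friction and masses are not known exactly. Their poses are not given: they have to be found in the camera images.
- guard: Fixed foot and steel wire guard of the carousel. Origin on the table at the tray's axis, z up. Open towards its own -x (the open front); upright wires stand on a circle of radius 195 mm from the points (30, +-193) mm round the rear (+x), roofed by wires 165 mm high behind a straight front wire at x = +30 mm. Nothing is above the tray where x < +25 mm. Wires 6 to 10 mm thick.
- carousel: The revolving tray. Origin on its axis 20 mm above the table; the long brick's compartment lies along its -x, so it is in the middle of the open front when its x axis points as the guard's x. Turns both ways, several turns; stays where it is left (0.3 N m, about 2 N at a pin). Grey disc, radius 178 mm, top face 30 mm above the table, hub radius 22 mm, 100 mm high.
- bay (a point): Point on the tray's top face mid-way in the long brick's compartment, 110 mm from the axis. Four compartments are parted by radial walls 6 mm thick, 25 to 150 mm from the axis, top 75 mm above the table, at 45 and 135 degrees either side of this point. Past each wall's outer end stands an upright steel push pin, 16 mm diameter, 160 mm from the axis, top 110 mm above the table.
- brick: The long firebrick, plain buff, 50 x 120 x 40 mm (its own x, y, z: length along y); origin at the centre of its underside. About 0.24 kg. It starts in its compartment with its length across the radius.
- shortbrick: A short firebrick of the same look, 50 x 57 x 40 mm, in the compartment opposite the long brick: not wanted, leave it. Origin at the centre of its underside.
- jar: Amber closed jar, 60 mm diameter, 85 mm high, standing in one of the tray's two compartments beside the long brick's. Origin at the centre of its underside.
- beaker: Open glass, 68 mm across the rim, 85 mm high, standing in the other compartment beside the long brick's. Origin at the centre of its underside.
- wall: Bottom course of the wall, fixed: two firebricks 120 x 50 x 40 mm end to end along its own x with a 6 mm joint between them (246 x 50 mm in all). Origin on the table under that joint, x along the wall, top face at 40 mm. The brick belongs with its middle over the origin, its length along x, its underside on the top face.
- halfbrick: Loose half brick 57 x 50 x 40 mm (length along its x) already lying on the wall, flush with the wall's -x end; its near end face is 66 mm from the wall's middle, so a 6 mm joint is left to the long brick. Origin at the centre of its underside.
- burner: Gas burner, fixed, 72 mm foot, 131 mm high, standing beside the wall on the wall's +y side. Origin at the centre of its underside.
- stand: Small fixed retort stand, foot 110 x 75 mm, rod 240 mm high. Origin at the centre of its underside.
- post: Fixed dark wooden pedestal 70 x 70 mm with a blue block on it, 160 mm high in all. Origin at the centre of its underside.
- bottle1: Loose amber bottle, 64 mm diameter, 160 mm high. Origin at the centre of its underside.
- dish: Loose white dish, 90 mm across, 30 mm high. Origin at the centre of its underside.
There are look-alikes about, which are no part of the job. Leave any pink look-alike of the brick alone.

How it is judged (in metres and radians):
On the way:
1. The long brick, still standing in its compartment, has been brought round to the middle of the open front (within about 30 degrees) and the tray is at rest (x of bay in the frame of guard below -0.095 m and horizontal distance between brick and bay below 0.03 m and height (world z) of brick below 0.036 m and angular speed of carousel below 0.1 rad/s), for 0.2 s.
At the end, for the whole second after the job is handed in: Long brick at rest, flat on the bottom course, middle within 9 mm of the joint along the wall and 7 mm across, in line within 0.08 rad; half brick moved under 10 mm; jar, beaker and short brick stand on the tray; bottle and dish moved under 40 mm (x of brick in the frame of wall between -0.009 and 0.009 m and y of brick in the frame of wall between -0.007 and 0.007 m and z of brick in the frame of wall between 0.037 and 0.043 m and angle between brick's own z axis and vertical below 0.05 rad and angle between the y axis of brick and the x axis of wall, either way round below 0.08 rad and linear speed of brick below 0.02 m/s and distance of halfbrick from where it was at the start of the episode below 0.01 m and angle between each of jar, beaker, shortbrick's own z axis and vertical below 0.2 rad and height (world z) of each of jar, beaker, shortbrick above 0.025 m and horizontal distance between each of jar, beaker, shortbrick and guard below 0.16 m and distance of each of bottle1, dish from where it was at the start of the episode below 0.04 m); the robot touches nothing.
It fails at once if Something was knocked over (angle between any of jar, beaker, shortbrick, halfbrick, bottle1, dish's own z axis and vertical above 0.6 rad).
It fails at once if The brick was dropped or slammed onto the wall (horizontal distance between brick and wall below 0.05 m and height (world z) of brick below 0.075 m and linear speed of brick above 0.5 m/s).
It also fails if it takes over 70 s, if anything falls off the work surface, if the arm or the gripper's body presses on something with over 40 N, if the wrist force passes 120 N, or if a joint passes its speed limit or range.

## Robot

A 6-joint arm with a two-finger parallel gripper is mounted at the origin on the work surface. World frame = base frame: x ahead of the robot, y to its left, z up, the work surface at z = 0. Lengths are in mm, angles in rad, forces in N, time in s.
With the tool pointing down it reaches from about 375 to 825 mm from the base axis. Payload 5.5 kg.
Tool frame: the origin (TCP) lies between the finger pads; the fingertips stand 19 mm ahead of it and the grasp point (between the pads) is the TCP; z points along the fingers, y is the direction in which the jaws open and shut (so a half turn about z gives the same grasp; the last joint's range is limited). The gripper opens to 85 mm and grips with 20 to 120 N. Pads are 22 mm wide; open, the fingers measure 114 mm over their backs; the gripper's body (76 mm by 85 mm) begins 54 mm behind the grasp point. The pads swing forward as they close: fully open they stand 13 mm farther back than shut.
Start: joints at [1.208, 0.314, -0.047, 1.21, 0, 1.571], TCP at [212.932, 560.941, 226.999] pointing down, gripper open.
Joint ranges: [-2.67, 2.67], [-0.69, 1.73], [-1.03, 1.25], [-2.08, 2.16], [-1.42, 1.45], [-3.14, 3.14]. Speed limits (rad/s): [2.39, 2.39, 3.01, 3.14, 3.14, 3.14].

## Interface

Orientations are given as a 3x3 rotation matrix whose columns are the frame's x, y, z axes.
In Python, from rig import * gives the robot as it stands. The module is installed in compiled form; this text tells all that it offers.
- The arm moves only by the tool send_rows, never from a script. Its argument "series" is a list of rows, each a list of 3 entries, a list of its own where there are three numbers: the finger opening in mm, from 0 to 85.4, then the shift along the tool's x, y, z in mm, then the turn about the tool's z in rad. In form: [[hand, [tx, ty, tz], roll], ...]. A call has 1 to 5 rows; each row is the pose to reach, as a shift and turn from the pose commanded when the call began, along the tool's axes at that moment; what a row does not reach only later rows make up. A row lasts 1/12 s, in which the tool goes at most 41.7 mm and 7.16 degrees, less where a joint would pass 70% of its speed; a pose out of reach is approached as far as the arm can. A call with a gripper value outside its range is refused whole. The fingers move at their own pace and stop on an object; "squeeze" is the grip in N (left out, the last holds). Time passes only in rows, so rows that repeat a pose let the fingers close. It gives the time, the measured TCP pose, the force and the opening at its end, in the units of the state.
- sense(): the state, without advancing time (a new reading comes with each control period).
- snapshot(name): name is "scene" or "side" or "wrist"; returns a dict with "frame" (384x512x3 uint8, red, green, blue), "range_z" (384x512 float32, mm along the optical axis (not along the pixel's ray), 0 where there is no reading), "intrinsics" (3x3 intrinsics, pixels), "R" (3x3) and "t" (3): a world point X has camera coordinates R X + t; the wrist camera has in their place "T_tool_cam" (4x4, takes a point from camera to tool coordinates, whose origin is the TCP and whose axes are the flange's). Camera axes: x right, y down, z forward; pixel columns grow to the right and rows downward; lengths in mm; the calibration is good to about 2 mm. A picture is of the moment at which its call begins: read the wrist's pose just before it.
- job_done(): hands the job in, once; it reports no verdict.
The state is a dict: "t": time; "joint_positions": joint angles; "dq": joint speeds; "tau": joint torques, N m; "ee_pos": TCP position; "orientation": TCP orientation; "force": force on the tool from outside, world axes, zero at the start; "moment": the same for the moment, N m; "width": finger opening in mm.
Only numpy, scipy, OpenCV 4.12 (cv2) and the standard library are available. Lean on these libraries where they do the work, as an engineer would, in place of code of your own. Each camera call takes 0.05 s, during which the arm holds its last target. There are 200 camera calls.

## Working session

There is one attempt and no reset: what is moved stays moved. The work goes in short steps, Python scripts to look and compute and a tool call to move; the robot and the scene stay as the last step left them, time stands still between calls to the robot, and variables do not carry over. Pictures are saved under pics/ and viewed, about 8 in all and at most 12, crops included, and the job is handed in when it is done.

Besides the shell and the picture viewer there is one more tool, called after "Call:" in YAML: its name, and indented under it one key for each argument. send_rows: Moves the arm, as the interface text tells. Its arguments: {"type":"object","properties":{"series":{"type":"array"},"squeeze":{"type":"number"}},"required":["series"]}

```bash
mkdir -p pics; cat > h.py <<'E'
from rig import *
import numpy as np, cv2
def cloud(s):
    z=s["range_z"]; K=s["intrinsics"]; v,u=np.indices(z.shape)
    P=np.stack([(u-K[0,2])/K[0,0]*z,(v-K[1,2])/K[1,1]*z,z],-1)
    if "R" in s: W=(P-s["t"])@np.array(s["R"])
    else:
        T=np.array(s["T_tool_cam"]); P=P@T[:3,:3].T+T[:3,3]
        W=P@np.array(s["st"]["orientation"]).T+np.array(s["st"]["ee_pos"])
    W[z<=0]=np.nan
    return W
def grab(n):
    st=sense(); s=snapshot(n); s["st"]=st; return s
def save(s,f): cv2.imwrite("pics/"+f,cv2.cvtColor(s["frame"],cv2.COLOR_RGB2BGR))
E
python3 - <<'E'
from h import *
import pickle
st=sense(); print({k:np.round(v,3).tolist() for k,v in st.items()})
d={}
for n in("scene","side"):
    s=grab(n); d[n]=s; save(s,n+"0.png"); 
    print(n,-np.array(s["R"]).T@s["t"])
pickle.dump(d,open("d0.pkl","wb"))
a=np.hstack([d["scene"]["frame"],d["side"]["frame"]])
E
```

```text
{'t': 0.0, 'joint_positions': [1.208, 0.314, -0.048, 1.21, 0.0, 1.571], 'dq': [-0.0, -0.001, -0.001, -0.001, 0.001, -0.0], 'tau': [-0.0, -53.959, 33.975, 0.019, -0.0, -0.0], 'ee_pos': [212.733, 560.42, 226.141], 'orientation': [[-0.935, 0.355, -0.001], [0.355, 0.935, -0.002], [0.0, -0.002, -1.0]], 'force': [0.285, 0.067, 0.005], 'moment': [-0.012, -0.024, 0.034], 'width': 85.272}
scene [1123.18205518 -377.63702531 1172.09301625]
side [  434.77770263 -1218.47646491   782.65540542]
```

View pics/scene0.png

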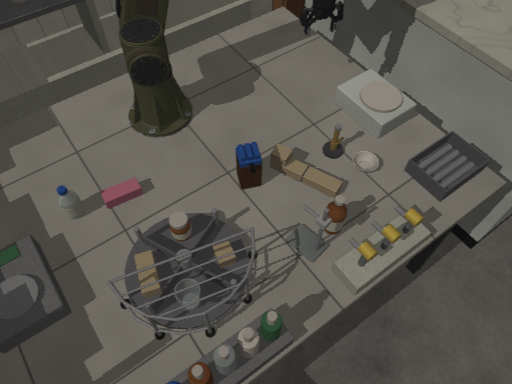

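View pics/side0.png

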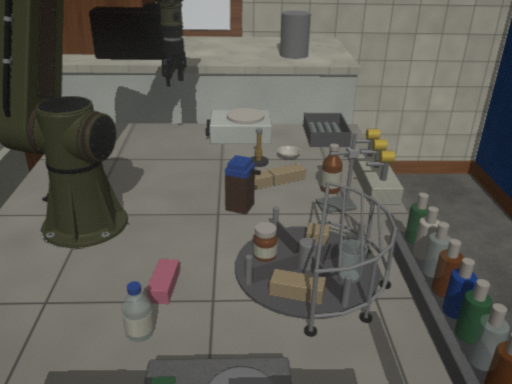

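The scene view shows the tray at about (188,265), the long brick at (147,270), the short brick at (225,252), the wall at (310,178), and the half brick at (283,156). The jar is at (180,225) and the open front faces the robot base. Next I'll build a metric top-down view.

```bash
python3 - <<'E'
from h import *
import pickle
d=pickle.load(open("d0.pkl","rb"))
# orthographic map: x 150..850 , y -500..500 ; 1.25mm/px ; col = (500-y), row=(850-x)
s=1.25; H=int(700/s);W=int(950/s)
im=np.zeros((H,W,3),np.uint8); hz=np.full((H,W),-1e9)
for n in("side","scene"):
    C=cloud(d[n]).reshape(-1,3); F=d[n]["frame"].reshape(-1,3)
    ok=np.isfinite(C[:,0])&(C[:,2]<300); C=C[ok];F=F[ok]
    r=((850-C[:,0])/s).astype(int); c=((450-C[:,1])/s).astype(int)
    for dr in(0,1):
        for dc in(0,1):
            R=r+dr;Q=c+dc
            o=(R>=0)&(R<H)&(Q>=0)&(Q<W)
            for i in np.where(o)[0]:
                if C[i,2]>hz[R[i],Q[i]]: hz[R[i],Q[i]]=C[i,2]; im[R[i],Q[i]]=F[i]
cv2.imwrite("pics/top.png",np.clip(im[...,::-1]*1.5,0,255).astype(np.uint8))
C=cloud(d["scene"])
for nm,(u,v) in dict(long=(147,260),short=(223,250),jar=(179,216),wall=(322,180),half=(284,152),hub=(184,256),bott=(340,201),stand=(312,240),dish=(367,160),burner=(337,128),post=(248,150),pink=(122,190)).items(): print(nm,C[v,u].round())
E
```

```text
long [ 546. -327.   69.]
short [ 643. -137.   66.]
jar [ 498. -190.  110.]
wall [609. 270.  40.]
half [468. 219.  78.]
hub [ 610. -241.  100.]
bott [749. 194. 162.]
stand [749. 114.  12.]
dish [621. 471.   8.]
burner [520. 395. 130.]
post [446.  91. 158.]
pink [ 268. -278.   40.]
```

View pics/top.png

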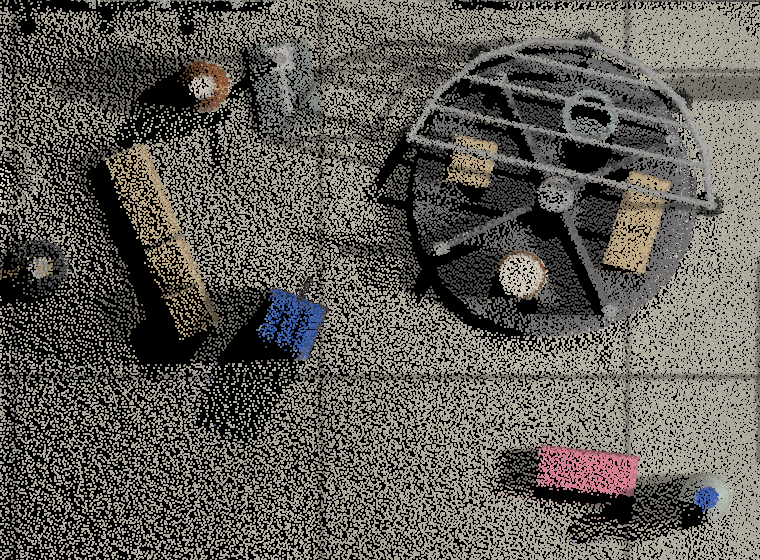

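The top view (1.25 mm/px, x = 850−1.25·row, y = 450−1.25·col) gives the following:

| Item | Pixel |
|---|---|
| Tray hub | (555,195) |
| Front pins | (440,248) and (610,313) |
| Long brick | (636,222) |
| Short brick | (472,160) |
| Guard front wire | (410,137) to (715,207) |
| Wall | (125,150) to (205,330), half brick at the lower end |

Next I'll refine these from the depth and plan the transit.

```bash
cat >> h.py <<'E'
def yawm(a):  # tool pointing down, tool y heading a
    y=np.array([np.cos(a),np.sin(a),0]); z=np.array([0,0,-1.]); return np.stack([np.cross(y,z),y,z],1)
def plan(calls, p=None, a=None):
    """calls: list of lists of (x,y,z,yaw_of_y); prints rounded rows per call"""
    if p is None:
        st=sense(); p=np.array(st["ee_pos"]); o=np.array(st["orientation"]); a=np.arctan2(o[1,1],o[0,1])
    for c in calls:
        R=yawm(a); rows=[]
        for x,y,z,b in c:
            t=np.round(R.T@(np.array([x,y,z])-p),1); r=-round((b-a+np.pi)%(2*np.pi)-np.pi,3)
            rows.append([t.tolist(),round(r,3)])
        print(rows); p=p+R@np.array(rows[-1][0]); a=a-rows[-1][1]
E
python3 - <<'E'
from h import *
import pickle
d=pickle.load(open("d0.pkl","rb"))
A=np.vstack([cloud(d[n]).reshape(-1,3) for n in("scene",)]); Fr=d["scene"]["frame"].reshape(-1,3)
A2=cloud(d["side"]).reshape(-1,3)
def near(C,x,y,r,z0,z1): return C[(np.hypot(C[:,0]-x,C[:,1]-y)<r)&(C[:,2]>z0)&(C[:,2]<z1)]
for n,x,y,r,z0,z1 in [("hub",608,-242,30,92,106),("pinA",540,-100,18,100,116),("pinB",459,-312,18,100,116),("jartop",500,-198,40,108,120)]:
    for C in(A,A2):
        q=near(C,x,y,r,z0,z1)
        if len(q)>5:
            (c,rr)=cv2.minEnclosingCircle(q[:,:2].astype(np.float32)); print(n,len(q),q.mean(0).round(1),np.round(c,1),round(rr,1))
for n,x,y,r,z0,z1 in [("long",572,-345,75,64,76),("short",646,-140,45,64,76),("wall",600,260,160,35,45),("half",468,219,60,74,86)]:
    for C in(A,A2):
        q=near(C,x,y,r,z0,z1)
        if len(q)>20: (c,wh,an)=cv2.minAreaRect(q[:,:2].astype(np.float32)); print(n,len(q),q[:,2].mean().round(1),np.round(c,1),np.round(wh,1),round(an,1))
yaw=lambda t:np.deg2rad(t)
P=[]
for t,b,z in[(49,78,235),(29,87,235),(9,96,235),(-12,105,235)]:
    P.append([(560*np.cos(yaw(t)),560*np.sin(yaw(t)),z,yaw(b))])
P.append([(461,-312,200,yaw(114.8))])
plan(P)
E
```

```text
hub 140 [ 609.8 -243.7   98.6] [ 606.7 -243.1] 22.0
hub 182 [ 606.9 -247.    98.5] [ 607.3 -243.9] 22.6
pinA 26 [540.3 -98.2 107.7] [538.2 -97.9] 8.8
pinA 27 [ 540.2 -102.   106.5] [ 540.2 -100.6] 7.9
pinB 29 [ 463.2 -310.9  107.4] [ 462.1 -310.6] 7.7
pinB 42 [ 463.2 -312.9  107.2] [ 463.5 -311. ] 8.8
jartop 242 [ 507.  -199.8  114. ] [ 506.  -198.7] 27.3
jartop 235 [ 506.7 -203.1  113.9] [ 508.  -201.6] 27.3
long 652 69.1 [ 577.6 -329.4] [ 82.7 127.7] 74.5
long 791 69.2 [ 581.1 -327.9] [ 92.6 126.2] 73.6
short 288 69.3 [ 648.1 -138.9] [50.2 58.9] 79.0
short 216 69.0 [ 649.4 -139.6] [54.9 56.7] 78.5
wall 711 39.5 [532.3 308.3] [229.  176.5] 22.7
wall 401 39.2 [618.9 288.9] [204.6 231.7] 84.1
half 220 79.0 [461.4 210.9] [57.3 52.8] 21.0
[[[-193.5, -73.9, -8.8], np.float64(-0.153)]]
[[[-151.2, -122.4, 0.0], np.float64(-0.157)]]
[[[-72.9, -180.3, 0.0], np.float64(-0.158)]]
[[[26.7, -202.3, 0.0], np.float64(-0.157)]]
[[[134.5, -166.4, 35.0], np.float64(-0.171)]]
```

Call:
send_rows:
  series:
    - [40, [-193.5, -73.9, -8.8], -0.153]
    - [40, [-193.5, -73.9, -8.8], -0.153]
    - [40, [-193.5, -73.9, -8.8], -0.153]
    - [40, [-193.5, -73.9, -8.8], -0.153]
    - [40, [-193.5, -73.9, -8.8], -0.153]

```text
t: 0.52
ee_pos: [367.9, 422.1, 235.5]
orientation: [[-0.978, 0.208, -0.0], [0.208, 0.978, -0.001], [0.0, -0.001, -1.0]]
force: [-0.4, 1.1, 0.0]
width: 40.0
```

Call:
send_rows:
  series:
    - [40, [-151.2, -122.4, 0], -0.157]
    - [40, [-151.2, -122.4, 0], -0.157]
    - [40, [-151.2, -122.4, 0], -0.157]
    - [40, [-151.2, -122.4, 0], -0.157]
    - [40, [-151.2, -122.4, 0], -0.157]

```text
t: 0.93
ee_pos: [490.8, 269.6, 235.5]
orientation: [[-0.999, 0.054, -0.0], [0.054, 0.999, -0.001], [-0.0, -0.001, -1.0]]
force: [0.4, 0.6, 0.2]
width: 40.2
```

Call:
send_rows:
  series:
    - [40, [-72.9, -180.3, 0], -0.158]
    - [40, [-72.9, -180.3, 0], -0.158]
    - [40, [-72.9, -180.3, 0], -0.158]
    - [40, [-72.9, -180.3, 0], -0.158]
    - [40, [-72.9, -180.3, 0], -0.158]

```text
t: 1.35
ee_pos: [553.0, 85.5, 235.4]
orientation: [[-0.995, -0.103, -0.0], [-0.103, 0.995, -0.001], [0.001, -0.001, -1.0]]
force: [1.4, 0.5, 0.0]
width: 39.9
```

Call:
send_rows:
  series:
    - [40, [26.7, -202.3, 0], -0.157]
    - [40, [26.7, -202.3, 0], -0.157]
    - [40, [26.7, -202.3, 0], -0.157]
    - [40, [26.7, -202.3, 0], -0.157]
    - [40, [26.7, -202.3, 0], -0.157]

```text
t: 1.77
ee_pos: [546.8, -117.4, 235.5]
orientation: [[-0.966, -0.259, -0.001], [-0.259, 0.966, 0.0], [0.0, 0.0, -1.0]]
force: [1.1, -0.3, 0.3]
width: 40.2
```

Call:
send_rows:
  series:
    - [40, [134.5, -166.4, 35], -0.171]
    - [40, [134.5, -166.4, 35], -0.171]
    - [40, [134.5, -166.4, 35], -0.171]
    - [40, [134.5, -166.4, 35], -0.171]
    - [40, [134.5, -166.4, 35], -0.171]

```text
t: 2.18
ee_pos: [463.9, -302.1, 202.0]
orientation: [[-0.908, -0.42, -0.0], [-0.42, 0.908, 0.0], [0.0, 0.0, -1.0]]
force: [0.6, -0.8, 0.4]
width: 40.2
```

```bash
python3 - <<'E'
from h import *
D=np.deg2rad
plan([[(463,-311,97,D(115))]])
w=lambda t:(607+160*np.cos(D(t)),-243.5+160*np.sin(D(t)),97,D(t-90))
ts=205-np.concatenate([[1,3,6],np.linspace(10,83,16),[85.5]]) ; ts=np.append(ts[:-1],[205-87.3])
print(len(ts)); calls=[[w(t) for t in ts[i:i+5]] for i in range(0,20,5)]
plan(calls,np.array([463,-311,97.]),D(115))
E
```

```text
[[[4.6, -7.7, 105.0], np.float64(-0.003)]]
20
[[[0.9, 3.1, 0.0], np.float64(0.017)], [[0.7, 8.7, 0.0], np.float64(0.052)], [[0.1, 17.0, 0.0], np.float64(0.105)], [[-1.5, 28.1, 0.0], np.float64(0.175)], [[-4.4, 41.4, 0.0], np.float64(0.259)]]
[[[-0.6, 13.5, 0.0], np.float64(0.085)], [[-2.3, 27.0, 0.0], np.float64(0.17)], [[-5.2, 40.3, 0.0], np.float64(0.255)], [[-9.2, 53.3, 0.0], np.float64(0.34)], [[-14.2, 65.9, 0.0], np.float64(0.425)]]
[[[-0.6, 13.6, 0.0], np.float64(0.085)], [[-2.4, 27.1, 0.0], np.float64(0.17)], [[-5.2, 40.3, 0.0], np.float64(0.255)], [[-9.2, 53.3, 0.0], np.float64(0.34)], [[-14.3, 65.9, 0.0], np.float64(0.425)]]
[[[-0.5, 13.6, 0.0], np.float64(0.085)], [[-2.3, 27.1, 0.0], np.float64(0.17)], [[-5.1, 40.3, 0.0], np.float64(0.255)], [[-9.1, 53.3, 0.0], np.float64(0.34)], [[-13.5, 64.5, 0.0], np.float64(0.415)]]
```

Call:
send_rows:
  series:
    - [40, [4.7, -7.7, 0], -0.005]
    - [40, [4.7, -7.7, 35], -0.005]
    - [40, [4.7, -7.7, 70], -0.005]
    - [40, [4.7, -7.7, 104], -0.005]
    - [40, [4.7, -7.7, 104], -0.005]

```text
t: 2.6
ee_pos: [459.8, -306.6, 92.2]
orientation: [[-0.906, -0.424, -0.009], [-0.424, 0.906, 0.006], [0.006, 0.009, -1.0]]
force: [-1.4, 1.0, -0.3]
width: 39.7
```

Call:
send_rows:
  series:
    - [40, [0, 0, 0], 0]
    - [40, [0, 0, 0], 0]

```text
t: 2.77
ee_pos: [465.1, -309.8, 100.1]
orientation: [[-0.905, -0.425, 0.001], [-0.425, 0.905, -0.001], [-0.001, -0.001, -1.0]]
force: [-0.3, 0.2, 1.0]
width: 39.8
```

Call:
send_rows:
  series:
    - [40, [2, 3, 5], 0.017]
    - [40, [2, 8.7, 5], 0.052]
    - [40, [1.5, 17, 5], 0.105]
    - [40, [0, 28, 5], 0.175]
    - [40, [-3, 41.4, 5], 0.259]

```text
t: 3.18
ee_pos: [450.7, -272.4, 95.7]
orientation: [[-0.985, -0.173, 0.003], [-0.173, 0.985, -0.004], [-0.002, -0.004, -1.0]]
force: [0.2, -2.1, -0.7]
width: 39.9
```

Call:
send_rows:
  series:
    - [40, [-0.6, 13.5, 0], 0.085]
    - [40, [-2.3, 27, 0], 0.17]
    - [40, [-5.2, 40.3, 0], 0.255]
    - [40, [-9.2, 53.3, 0], 0.34]
    - [40, [-14.2, 65.9, 0], 0.425]

```text
t: 3.6
ee_pos: [452.2, -203.9, 95.7]
orientation: [[-0.969, 0.249, 0.002], [0.249, 0.969, -0.003], [-0.003, -0.002, -1.0]]
force: [-1.2, -1.0, 0.6]
width: 40.0
```

Call:
send_rows:
  series:
    - [40, [-0.6, 13.6, 0], 0.085]
    - [40, [-2.4, 27.1, 0], 0.17]
    - [40, [-5.2, 40.3, 0], 0.255]
    - [40, [-9.2, 53.3, 0], 0.34]
    - [40, [-14.3, 65.9, 0], 0.425]

```text
t: 4.02
ee_pos: [482.2, -142.9, 95.5]
orientation: [[-0.78, 0.626, 0.002], [0.626, 0.78, -0.002], [-0.003, -0.0, -1.0]]
force: [-0.4, -1.6, 0.8]
width: 39.6
```

```bash
python3 - <<'E'
from h import *
s=grab("scene"); p=s["st"]["ee_pos"]; print(np.round(p,1), np.rad2deg(np.arctan2(p[1]+243.5,p[0]-607))%360)
save(s,"scene1.png")
E
```

```text
[ 482.2 -142.9   95.5] 141.12753277322628
```

View pics/scene1.png

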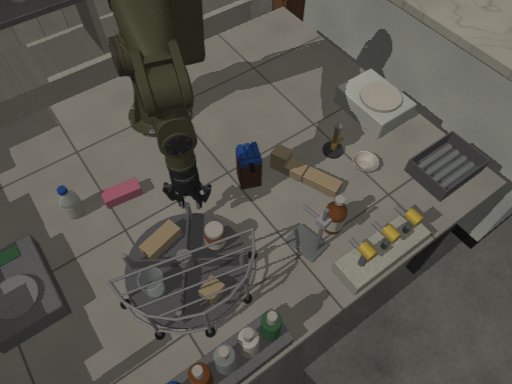

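The tray is turning with the pin: the long brick is now at (160,238), the jar at (214,233) and everything is standing. One more arc brings it round to the middle.

Call:
send_rows:
  series:
    - [40, [-0.5, 13.6, 0], 0.085]
    - [40, [-2.3, 27.1, 0], 0.17]
    - [40, [-5.1, 40.3, 0], 0.255]
    - [40, [-9.1, 53.3, 0], 0.34]
    - [40, [-13.5, 64.5, 0], 0.415]

```text
t: 4.48
ee_pos: [533.2, -101.0, 95.3]
orientation: [[-0.464, 0.886, 0.002], [0.886, 0.464, -0.001], [-0.002, 0.001, -1.0]]
force: [-1.3, -1.2, 0.9]
width: 40.0
```

Call:
send_rows:
  series:
    - [40, [0, 0, 0], 0]
    - [40, [0, 0, 0], 0]
    - [40, [0, -10, 0], 0]
    - [40, [0, -10, 0], 0]

```text
t: 4.82
ee_pos: [521.2, -106.4, 93.7]
orientation: [[-0.467, 0.884, -0.001], [0.884, 0.467, -0.0], [0.0, -0.001, -1.0]]
force: [-0.3, -0.4, -0.5]
width: 39.9
```

Call:
send_rows:
  series:
    - [40, [0, 0, -30], 0]
    - [40, [0, 0, -65], 0]
    - [40, [0, 0, -105], 0]
    - [85, [0, 0, -105], 0]
    - [85, [0, 0, -105], 0]

```text
t: 5.23
ee_pos: [524.6, -106.5, 201.5]
orientation: [[-0.466, 0.885, 0.005], [0.885, 0.466, -0.001], [-0.004, 0.004, -1.0]]
force: [-0.2, 0.8, -0.3]
width: 62.9
```

```bash
python3 - <<'E'
from h import *
s=grab("scene"); s2=grab("side"); C=cloud(s).reshape(-1,3); D2=cloud(s2).reshape(-1,3)
print(np.round(s["st"]["ee_pos"],1),np.round(s["st"]["orientation"],2).tolist())
for nm,Q in(("scene",C),("side",D2)):
    q=Q[(np.hypot(Q[:,0]-500,Q[:,1]+219)<75)&(Q[:,2]>65)&(Q[:,2]<74)]
    # drop wall/pin tops (75): keep points near brick
    (c,wh,an)=cv2.minAreaRect(q[:,:2].astype(np.float32)); print(nm,len(q),q[:,2].mean(),np.round(c,1),np.round(wh,1),an, np.median(q[:,:2],0))
save(s,"scene2.png")
w=grab("wrist"); save(w,"wrist2.png")
import pickle; pickle.dump((s,s2,w),open("d2.pkl","wb"))
E
```

```text
[ 524.6 -106.5  201.5] [[-0.47, 0.88, 0.01], [0.88, 0.47, -0.0], [-0.0, 0.0, -1.0]]
scene 630 69.23158867896198 [ 518.5 -227. ] [135.2  88.7] 79.6420669555664 [ 504.15315171 -220.20514051]
side 590 69.42036379818805 [ 517.5 -222.3] [129.5  80. ] 78.16847229003906 [ 504.41596605 -222.3592294 ]
```

View pics/scene2.png

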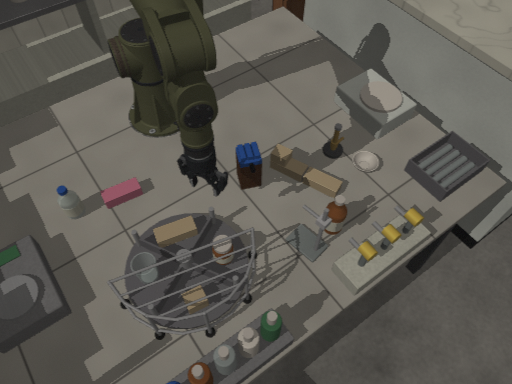

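The long brick now lies at (176,230), in the middle of the open front. The jar, beaker and short brick are still standing. I'll fit it with a buff colour mask and plan the move over it.

```bash
cat >> h.py <<'E'
def buff(s,x,y,r,z0,z1,show=True):
    C=cloud(s); hsv=cv2.cvtColor(s["frame"],cv2.COLOR_RGB2HSV)
    m=(hsv[...,0]>8)&(hsv[...,0]<30)&(hsv[...,1]>60)&(np.hypot(C[...,0]-x,C[...,1]-y)<r)&(C[...,2]>z0)&(C[...,2]<z1)
    m=m.astype(np.uint8); n,l,st,_=cv2.connectedComponentsWithStats(m)
    k=1+np.argmax(st[1:,4]); q=C[l==k]
    c,wh,an=cv2.minAreaRect(q[:,:2].astype(np.float32))
    if wh[0]<wh[1]: an-=90; wh=wh[::-1]
    print(len(q),"z",np.median(q[:,2]).round(1),"c",np.round(c,1),"size",np.round(wh,1),"long axis deg",round(an%180,2))
    return q
E
python3 - <<'E'
from h import *
import pickle
s,s2,w=pickle.load(open("d2.pkl","rb")); d=pickle.load(open("d0.pkl","rb"))
for q in(s,s2): buff(q,502,-221,85,64,76)
for q in d.values():
    print("wall"); buff(q,570,250,170,35,46); print("half"); buff(q,461,211,60,73,88)
D=np.deg2rad
plan([[(502,-221,200,D(-12))]]*3)
E
```

```text
616 z 69.1 c [ 502.8 -215.8] size [119.1  53.8] long axis deg 77.1
566 z 69.4 c [ 503.5 -217.3] size [120.7  49.8] long axis deg 77.48
wall
446 z 39.6 c [607.  273.1] size [118.3  54.1] long axis deg 22.66
half
215 z 79.4 c [461.3 211.2] size [56.1 53.5] long axis deg 22.42
wall
335 z 39.2 c [572.5 255.6] size [187.4  56.9] long axis deg 25.77
halfTraceback (most recent call last):
  File "<stdin>", line 6, in <module>
  File "h.py", line 31, in buff
    k=1+np.argmax(st[1:,4]); q=C[l==k]
        ~~~~~~~~~^^^^^^^^^^
    return _wrapfunc(a, 'argmax', axis=axis, out=out, **kwds)
    return bound(*args, **kwds)
ValueError: attempt to get argmax of an empty sequence
```

```bash
python3 - <<'E'
from h import *
D=np.deg2rad
plan([[(503,-216.5,200,D(-12.7))]])
E
```

```text
[[[-89.2, -68.6, -2.5], np.float64(0.707)]]
```

Call:
send_rows:
  series:
    - [85, [-89, -68.6, 0], 0.707]
    - [85, [-89, -68.6, 0], 0.707]
    - [85, [-89, -68.6, 0], 0.707]
    - [85, [-89, -68.6, 0], 0.707]
    - [85, [-89, -68.6, 0], 0.707]

```text
t: 5.8
ee_pos: [502.4, -217.7, 196.6]
orientation: [[0.149, 0.989, -0.003], [0.989, -0.149, 0.001], [0.001, -0.003, -1.0]]
force: [0.4, 0.1, -0.0]
width: 84.8
```

Call:
send_rows:
  series:
    - [85, [0, 0, 0], 0.09]
    - [85, [0, 0, 0], 0.09]
    - [85, [0, 0, 0], 0.09]

```text
t: 6.05
ee_pos: [503.1, -216.0, 197.2]
orientation: [[0.225, 0.974, -0.002], [0.974, -0.225, 0.001], [0.0, -0.003, -1.0]]
force: [0.6, -0.0, -0.4]
width: 84.9
```

```bash
python3 - <<'E'
from h import *
D=np.deg2rad
w=grab("wrist"); save(w,"wrist3.png"); st=w["st"]; o=np.array(st["orientation"])
print(np.round(st["ee_pos"],1),np.rad2deg(np.arctan2(o[1,1],o[0,1])),np.round(o[:,2],3))
buff(w,503,-216,90,60,80)
plan([[(503,-216.5,58,D(-12.7))]])
E
```

```text
[ 503.1 -216.   197.2] -13.03045419015497 [-0.002  0.001 -1.   ]
43 z 68.8 c [ 526.7 -159.1] size [20.7  2.1] long axis deg 164.33
[[[-0.6, -0.2, 139.5], np.float64(-0.006)]]
```

View pics/wrist3.png

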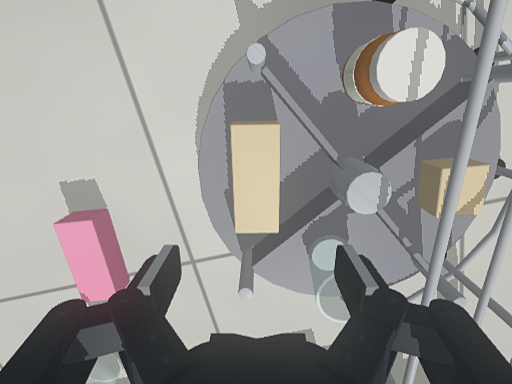

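The wrist view shows the long brick at (255,178), upright between the two front pins and clear all round. It is paler here, so I'll loosen the mask.

```bash
sed -i 's/hsv\[...,1\]>60/hsv[...,1]>SAT/; s/^def buff/SAT=60\ndef buff/' h.py; python3 - <<'E'
import h; from h import *
h.SAT=30
w=grab("wrist"); print(np.round(w["T_tool_cam"],3)); C=cloud(w); print(C[178,255],w["frame"][178,255]); buff(w,503,-216,110,64,76)
E
```

```text
[[-2.00000e-03 -9.47000e-01 -3.22000e-01  8.29350e+01]
 [ 1.00000e+00 -1.00000e-03 -2.00000e-03  1.00000e-02]
 [ 2.00000e-03 -3.22000e-01  9.47000e-01 -1.47402e+02]
 [ 0.00000e+00  0.00000e+00  0.00000e+00  1.00000e+00]]
[ 501.17812848 -210.5754428    69.49507716] [218 205 174]
5172 z 70.4 c [ 500.9 -214.2] size [120.   50.1] long axis deg 77.67
```

Call:
send_rows:
  series:
    - [85, [0.6, -1.8, 30], -0.01]
    - [85, [0.6, -1.8, 65], -0.01]
    - [85, [0.6, -1.8, 100], -0.01]
    - [85, [0.6, -1.8, 125], -0.01]
    - [85, [0.6, -1.8, 139], -0.01]

```text
t: 6.57
ee_pos: [500.1, -213.9, 56.0]
orientation: [[0.216, 0.976, -0.004], [0.976, -0.216, 0.002], [0.001, -0.005, -1.0]]
force: [-1.0, 1.2, -0.0]
width: 84.9
```

Call:
send_rows:
  series:
    - [85, [0, 0, 0], 0]
    - [85, [0, 0, 0], 0]
    - [50, [0, 0, 0], 0]
    - [45, [0, 0, 0], 0]
    - [45, [0, 0, 0], 0]
  squeeze: 40

```text
t: 6.98
ee_pos: [503.4, -215.6, 61.1]
orientation: [[0.218, 0.976, 0.002], [0.976, -0.218, -0.001], [-0.001, 0.002, -1.0]]
force: [-2.5, 1.2, 2.0]
width: 51.3
```

Call:
send_rows:
  series:
    - [45, [0, 0, 0], 0]
    - [45, [0, 0, 0], 0]
    - [45, [0, 0, 0], 0]
    - [45, [0, 0, -3], 0]
    - [45, [0, 0, -8], 0]

```text
t: 7.4
ee_pos: [502.3, -215.1, 67.9]
orientation: [[0.218, 0.976, -0.0], [0.976, -0.218, 0.0], [0.0, -0.0, -1.0]]
force: [-0.1, 0.1, -3.3]
width: 46.8
```

```bash
python3 - <<'E'
from h import *
D=np.deg2rad
P=[[(502,-215,230,D(-12.6))]]
for f in(.25,.5,.75,1.0): P.append([(502+46.6*f,-215+463*f,230,D(-12.6+125.2*f))])
plan(P)
E
```

```text
[[[0.1, -0.3, -162.1], np.float64(-0.0)]]
[[[115.5, -13.9, -0.0], np.float64(-0.546)]]
[[[105.9, 48.1, -0.0], np.float64(-0.547)]]
[[[65.4, 96.2, -0.0], np.float64(-0.546)]]
[[[6.0, 116.2, -0.0], np.float64(-0.546)]]
```

Call:
send_rows:
  series:
    - [45, [0, 0, -25], 0]
    - [45, [0, 0, -55], 0]
    - [45, [0, 0, -90], 0]
    - [45, [0, 0, -125], 0]
    - [45, [0, 0, -162], 0]

```text
t: 7.82
ee_pos: [501.8, -214.9, 231.1]
orientation: [[0.218, 0.976, -0.001], [0.976, -0.218, 0.0], [0.0, -0.001, -1.0]]
force: [1.7, -0.0, -2.8]
width: 46.5
```

Call:
send_rows:
  series:
    - [45, [23, -2.8, 0], -0.109]
    - [45, [46, -5.6, 0], -0.218]
    - [45, [69, -8.4, 0], -0.328]
    - [45, [92, -11, 0], -0.437]
    - [45, [115.5, -13.9, 0], -0.546]

```text
t: 8.23
ee_pos: [514.0, -98.5, 230.0]
orientation: [[-0.325, 0.946, 0.0], [0.946, 0.325, -0.0], [-0.0, 0.0, -1.0]]
force: [0.4, 0.5, -2.6]
width: 46.7
```

Call:
send_rows:
  series:
    - [45, [21, 9.6, 0], -0.109]
    - [45, [42, 19, 0], -0.218]
    - [45, [63, 29, 0], -0.328]
    - [45, [84, 38.5, 0], -0.437]
    - [45, [105.9, 48.1, 0], -0.547]

```text
t: 8.65
ee_pos: [525.6, 17.3, 229.9]
orientation: [[-0.77, 0.638, 0.0], [0.638, 0.77, -0.0], [-0.0, -0.0, -1.0]]
force: [0.5, -0.2, -2.4]
width: 47.4
```

Call:
send_rows:
  series:
    - [45, [13, 19, 0], -0.109]
    - [45, [26, 38.5, 0], -0.218]
    - [45, [39, 57.7, 0], -0.328]
    - [45, [52, 77, 0], -0.437]
    - [45, [65.4, 96.2, 0], -0.546]

```text
t: 9.07
ee_pos: [537.3, 133.1, 229.9]
orientation: [[-0.989, 0.146, -0.0], [0.146, 0.989, -0.0], [0.0, -0.0, -1.0]]
force: [0.6, -0.7, -2.3]
width: 47.2
```

Call:
send_rows:
  series:
    - [45, [1.2, 23, 0], -0.109]
    - [45, [2.4, 46.5, 0], -0.218]
    - [45, [3.6, 70, 0], -0.328]
    - [45, [5, 95, 0], -0.437]
    - [45, [6, 116.2, 0], -0.546]

```text
t: 9.48
ee_pos: [548.9, 249.3, 229.8]
orientation: [[-0.921, -0.39, -0.0], [-0.39, 0.921, 0.0], [0.0, 0.0, -1.0]]
force: [0.7, -0.3, -2.3]
width: 47.2
```

Call:
send_rows:
  series:
    - [45, [0, 0, 0], 0]
    - [45, [0, 0, 0], 0]
    - [45, [0, 0, 0], 0]

```text
t: 9.73
ee_pos: [548.8, 247.4, 229.6]
orientation: [[-0.924, -0.383, -0.001], [-0.383, 0.924, -0.001], [0.001, -0.0, -1.0]]
force: [0.3, -0.1, -3.0]
width: 46.7
```

```bash
python3 - <<'E'
import h; from h import *
D=np.deg2rad
w=grab("wrist"); save(w,"wrist4.png"); st=w["st"]; o=np.array(st["orientation"])
print(np.round(st["ee_pos"],1),np.rad2deg(np.arctan2(o[1,1],o[0,1])),np.round(o[:,2],3),st["width"])
for S in(60,30):
    h.SAT=S
    for z in((30,46),(72,88)):
        try: buff(w,550,247,170,*z)
        except Exception as e: print(z,"none")
for n in("scene","side"):
    s=grab(n)
    save(s,n+"4.png")
    h.SAT=50
    try: print(n,"held"); buff(s,st["ee_pos"][0],st["ee_pos"][1],80,190,260)
    except Exception: pass
E
```

```text
[548.8 247.4 229.6] 112.5364057541803 [-0.001 -0.001 -1.   ] 46.65878963084301
210 z 38.1 c [455.9 124.7] size [67.7  1.1] long axis deg 157.93
122 z 80.3 c [511.7 400.5] size [17.8  9.1] long axis deg 164.96
855 z 40.3 c [498.4 230.8] size [50.1 23.9] long axis deg 112.42
2884 z 80.3 c [458.8 213.8] size [56.5 49.9] long axis deg 22.46
scene held
707 z 234.5 c [551.8 240.8] size [119.7  62.1] long axis deg 23.74
side held
594 z 224.2 c [549.6 242.1] size [119.8  63.9] long axis deg 21.85
```

View pics/wrist4.png

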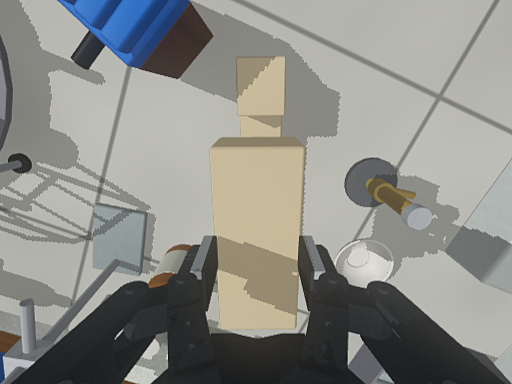

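The wrist view shows the held brick at (257,235), the half brick at (261,85) ahead of it, and a strip of the bottom course at (262,125). They look well lined up. I'll measure the held brick in the same wrist picture frame.

```bash
python3 - <<'E'
import h; from h import *
h.SAT=25
w=grab("wrist"); st=w["st"]; C=cloud(w); print(np.round(st["ee_pos"],1),"top z at px",C[200,257],C[300,257])
q=buff(w,548,247,90,225,255)
n=np.linalg.svd(q-q.mean(0),full_matrices=False)[2][2]; print("normal",n.round(3))
b=np.array(cv2.minAreaRect(q[:,:2].astype(np.float32))[0]); zt=np.median(q[:,2])
h=buff(w,459,214,60,72,88)
e=np.array([np.cos(np.deg2rad(22.46)),np.sin(np.deg2rad(22.46))])
W=np.array(cv2.minAreaRect(h[:,:2].astype(np.float32))[0])+94.5*e
print("wall",W,"err along/across",(b-W)@e,(b-W)@np.array([-e[1],e[0]]),"R",np.linalg.norm(b),np.linalg.norm(W))
E
```

```text
[549.1 246.8 229.7] top z at px [520.41064872 234.76914906 237.97741588] [582.22266186 260.20501938 237.61717852]
16329 z 238.2 c [548.1 246.4] size [119.9  50.2] long axis deg 22.63
normal [-0.006 -0.001  1.   ]
2905 z 80.3 c [458.8 213.9] size [56.9 50. ] long axis deg 22.99
wall [546.16289618 249.98665724] err along/across 0.4127825236430816 -4.02617131035521 R 600.9318022533233 600.6556733741162
```

Call:
send_rows:
  series:
    - [45, [0, 3, 20], -0.003]
    - [45, [0, 3, 45], -0.003]
    - [45, [0, 3, 70], -0.003]
    - [45, [0, 3, 92], -0.003]
    - [45, [0, 3, 105], -0.003]

```text
t: 10.35
ee_pos: [546.7, 249.1, 122.1]
orientation: [[-0.923, -0.386, -0.003], [-0.386, 0.923, -0.001], [0.003, -0.0, -1.0]]
force: [-1.2, -0.4, -2.7]
width: 47.0
```

Call:
send_rows:
  series:
    - [45, [0, 0, 0], 0]
    - [45, [0, 0, 0], 0]
    - [45, [0, 0, 0], 0]
    - [45, [0, 0, 0], 0]

```text
t: 10.68
ee_pos: [549.2, 250.8, 126.3]
orientation: [[-0.922, -0.386, 0.002], [-0.386, 0.922, 0.001], [-0.003, 0.0, -1.0]]
force: [0.8, -0.2, -3.4]
width: 47.0
```

```bash
python3 - <<'E'
import h; from h import *
h.SAT=25
w=grab("wrist"); save(w,"wrist5.png"); st=w["st"]; z=st["ee_pos"][2]; print(np.round(st["ee_pos"],1))
q=buff(w,548,247,90,z+3,z+20)
b=np.array(cv2.minAreaRect(q[:,:2].astype(np.float32))[0])
h_=buff(w,459,214,60,72,88)
e=np.array([np.cos(np.deg2rad(22.55)),np.sin(np.deg2rad(22.55))]); n=np.array([-e[1],e[0]])
W=np.array(cv2.minAreaRect(h_[:,:2].astype(np.float32))[0])+94.5*e
print("wall",W,"err",(b-W)@e,(b-W)@n, "gap",((q[:,:2]-W)@e).min(),((h_[:,:2]-W)@e).max(), "across ranges",((q[:,:2]-W)@n).min(),((q[:,:2]-W)@n).max(),((h_[:,:2]-W)@n).min(),((h_[:,:2]-W)@n).max())
E
```

```text
[549.2 250.8 126.3]
15994 z 134.8 c [548.2 250.6] size [120.1  50.2] long axis deg 22.83
7033 z 80.4 c [459.2 213.9] size [56.9 50.1] long axis deg 22.92
wall [546.47457834 250.17802291] err 1.78996483901862 -0.26545799468932413 gap -58.27670241146116 -65.9715767043268 across ranges -25.628188249217608 24.983467011275636 -25.18721967187048 25.119714891802317
```

Call:
send_rows:
  series:
    - [45, [1.5, 0, 10], 0.003]
    - [45, [1.5, 0, 20], 0.003]
    - [45, [1.5, 0, 30], 0.003]
    - [45, [1.5, 0, 39], 0.003]
    - [45, [1.5, 0, 45], 0.003]

```text
t: 11.15
ee_pos: [545.6, 249.5, 77.5]
orientation: [[-0.923, -0.384, -0.002], [-0.384, 0.923, -0.001], [0.002, -0.0, -1.0]]
force: [0.4, -0.9, -2.7]
width: 47.1
```

Call:
send_rows:
  series:
    - [45, [0, 0, 1], 0]
    - [45, [0, 0, 2], 0]
    - [45, [0, 0, 3], 0]
    - [45, [0, 0, 4], 0]
    - [45, [0, 0, 5], 0]

```text
t: 11.57
ee_pos: [547.1, 250.2, 75.1]
orientation: [[-0.923, -0.384, 0.001], [-0.384, 0.923, 0.0], [-0.001, 0.0, -1.0]]
force: [-0.4, 0.3, -3.0]
width: 46.6
```

Call:
send_rows:
  series:
    - [45, [0, 0, 0.7], 0]
    - [45, [0, 0, 1.4], 0]
    - [45, [0, 0, 2], 0]
    - [45, [0, 0, 2], 0]
    - [45, [0, 0, 2], 0]

```text
t: 11.98
ee_pos: [546.6, 249.9, 72.6]
orientation: [[-0.923, -0.384, 0.0], [-0.384, 0.923, 0.0], [-0.0, 0.0, -1.0]]
force: [-0.1, 0.3, -3.3]
width: 47.2
```

Call:
send_rows:
  series:
    - [45, [0, 0, 0.5], 0]
    - [45, [0, 0, 1], 0]
    - [45, [0, 0, 1], 0]
    - [45, [0, 0, 1], 0]

```text
t: 12.32
ee_pos: [546.7, 250.0, 71.8]
orientation: [[-0.923, -0.384, 0.0], [-0.384, 0.923, 0.0], [-0.0, -0.0, -1.0]]
force: [-0.8, -0.3, -2.4]
width: 47.0
```

Call:
send_rows:
  series:
    - [45, [0, 0, 0.4], 0]
    - [45, [0, 0, 0.8], 0]
    - [45, [0, 0, 0.8], 0]
    - [45, [0, 0, 0.8], 0]

```text
t: 12.65
ee_pos: [546.8, 249.9, 71.7]
orientation: [[-0.923, -0.384, 0.001], [-0.384, 0.923, 0.0], [-0.001, -0.0, -1.0]]
force: [-2.5, -0.8, 5.0]
width: 47.1
```

Contact is made (force z went from −3 to +5 N). I'll check alignment before letting go.

```bash
cat > chk.py <<'E'
import h; from h import *
h.SAT=25
w=grab("wrist"); st=w["st"]; print(np.round(st["ee_pos"],1),np.round(st["force"],1),round(st["width"],1))
e=np.array([np.cos(np.deg2rad(22.6)),np.sin(np.deg2rad(22.6))]); n=np.array([-e[1],e[0]])
C=cloud(w); hsv=cv2.cvtColor(w["frame"],cv2.COLOR_RGB2HSV)
m=(abs(C[...,2]-80)<6)&(hsv[...,0]>8)&(hsv[...,0]<30)&(hsv[...,1]>25)&(np.hypot(C[...,0]-520,C[...,1]-238)<150)
k,l,s,_=cv2.connectedComponentsWithStats(m.astype(np.uint8))
for i in range(1,k):
    if s[i,4]>800:
        q=C[l==i]; (c,wh,an)=cv2.minAreaRect(q[:,:2].astype(np.float32)); print(s[i,4],np.round(c,1),np.round(wh,1),round(an,1),"z",np.median(q[:,2]).round(1),"along",np.percentile(q[:,:2]@e,[.2,99.8]).round(1),"across",np.percentile(q[:,:2]@n,[.5,99.5]).round(1))
E
python3 chk.py
```

```text
[546.8 249.9  71.7] [-2.5 -0.8  5. ] 47.1
1080 [476.2 116.8] [ 2.8 26.3] 68.6 z 80.2 along [475.5 493.2] across [-84.5 -66.2]
13728 [459.3 213.8] [57.2 50.2] 23.0 z 80.4 along [478.1 534.4] across [-3.6 45.5]
15900 [545.7 249.6] [119.8  50.2] 22.7 z 80.3 along [540.  658.6] across [-3.8 45.2]
```

Call:
send_rows:
  series:
    - [52, [0, 0, 0], 0]
    - [58, [0, 0, 0], 0]
    - [70, [0, 0, 0], 0]
    - [80, [0, 0, 0], 0]
    - [80, [0, 0, 0], 0]

```text
t: 13.12
ee_pos: [546.7, 250.0, 70.8]
orientation: [[-0.923, -0.384, 0.0], [-0.384, 0.923, 0.0], [-0.0, -0.0, -1.0]]
force: [0.3, -0.4, -0.5]
width: 80.2
```

Call:
send_rows:
  series:
    - [80, [0, 0, -10], 0]
    - [80, [0, 0, -30], 0]
    - [80, [0, 0, -60], 0]
    - [80, [0, 0, -95], 0]
    - [80, [0, 0, -130], 0]

```text
t: 13.53
ee_pos: [546.1, 249.7, 202.5]
orientation: [[-0.923, -0.384, -0.001], [-0.384, 0.923, -0.0], [0.001, -0.0, -1.0]]
force: [0.9, 0.8, 0.5]
width: 79.9
```

Call:
send_rows:
  series:
    - [80, [0, 0, -20], 0]
    - [80, [0, 0, -30], 0]
    - [80, [0, 0, -30], 0]
    - [80, [0, 0, -30], 0]
    - [80, [0, 0, -30], 0]

```text
t: 13.95
ee_pos: [545.7, 249.5, 228.9]
orientation: [[-0.923, -0.384, -0.003], [-0.384, 0.923, -0.001], [0.003, -0.0, -1.0]]
force: [-0.9, -0.6, -0.6]
width: 80.2
```

```bash
python3 chk.py; python3 - <<'E'
from h import *
s=grab("scene"); save(s,"scene6.png")
E
```

```text
[545.7 249.5 228.9] [-0.9 -0.6 -0.6] 80.2
2864 [458.7 213.7] [55.6 50. ] 22.5 z 80.3 along [477.9 533.4] across [-3.6 45.7]
4521 [545.4 249.7] [119.9  50.1] 22.8 z 80.2 along [539.7 658.8] across [-3.8 45.5]
```

View pics/scene6.png

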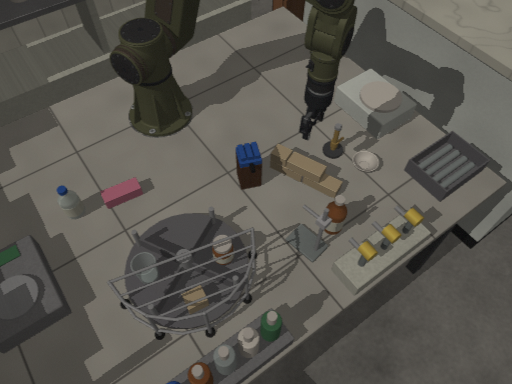

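The long brick lies on the wall at (305,165). The jar (222,250), beaker (148,268), short brick (195,298), bottle (336,212) and dish (367,160) are standing and undisturbed, so I'm handing in.

```bash
python3 -c "
from rig import *
print(job_done())"
```

```text
the job is handed in; nothing more can be done
None
```

I turned the tray about 83° by one of its pins, so the long brick came to rest in the middle of the guard's open front. I then lifted the brick out, laid it on the wall at light contact (about 5 N), let go and raised the arm clear. I handed the job in at about 14 s of the 70 s allowed. The handover gives no verdict.

- **Brick on the wall:** the last wrist picture shows it flat with its top at 80.2 mm. It is about 0.3 mm off flush with the half brick and within about 0.3° of it. The joint to the half brick is about 6 mm, and its middle is within about 1 mm of the joint below.
- **Everything else:** in the wrist views the half brick stayed within about 1 mm. In the last scene picture the jar, beaker and short brick stand on the tray, and the bottle and dish look unmoved; I did not measure these.
- **Disagreements:** before the placing, the fixed camera and the wrist camera differed by about 2.5 mm on the wall's position across its width. I followed the wrist camera. The gripper read 47 mm on the 50 mm brick, but the brick was held firmly.

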